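# Set and lock the stop knob of a bead crimping press

### The arm

A 6-joint arm with a two-finger parallel gripper is mounted at the origin on the work surface. World frame = base frame: x ahead of the robot, y to its left, z up, the work surface at z = 0. Lengths are in m, angles in rad, forces in N, time in s.
With the tool pointing down it reaches from about 0.35 to 0.725 m from the base axis. Payload 4.3 kg.
Tool frame: the origin (TCP) lies midway between the tips of the shut fingers; the grasp point (between the pads) lies 19 mm behind it; z points along the fingers, y is the line along which they close (so a half turn about z gives the same grasp; the last joint's range is limited). The gripper opens to 85 mm and grips with 20 to 120 N. Pads are 22 mm wide; open, the fingers measure 114 mm over their backs; the gripper's body (76 mm by 85 mm) begins 54 mm behind the grasp point. The pads swing forward as they close: fully open they stand 13 mm farther back than shut.
Start: joints at [1.205, 0.377, 0.081, 1.274, 0, 1.46], TCP at [0.145, 0.556, 0.231] pointing down, gripper open.
Joint ranges: [-2.72, 2.72], [-0.84, 1.66], [-1.02, 1.22], [-1.77, 2.12], [-1.37, 1.28], [-3.14, 3.14]. Speed limits (rad/s): [2.57, 2.57, 3.14, 3.14, 3.14, 3.14].

### API

Orientations are given as a 3x3 rotation matrix whose columns are the frame's x, y, z axes.
In Python, from bench import bot gives the robot as it stands. The module is installed in compiled form; this text tells all that it offers.
- The arm moves only by the tool jog_arm, never from a script. Its argument "moves" is text: rows parted by semicolons, each of 7 numbers parted by spaces: the finger opening in m, from 0 to 0.0854, then the shift along the tool's x, y, z in m, then the turn, a rotation vector about the tool's x, y, z in rad. In form: claw tx ty tz rx ry rz; .... A call has 1 to 20 rows; each row shifts and turns the commanded pose from where the row before left it, along the tool's axes as they then stand; what a row does not reach is not made up. A row lasts 1/8 s, in which the tool goes at most 62.5 mm and 10.7 degrees, less where a joint would pass 70% of its speed; a pose out of reach is approached as far as the arm can. A call is refused whole if a number of a shift passes 0.0625 or a number of a turn 0.188, either way. A call with a gripper value outside its range is refused whole. The fingers move at their own pace and stop on an object; the grip force is fixed at half the most. Time passes only in rows, so rows that do not move let the fingers close. It gives the time, the measured TCP pose, the force, the opening and the grip force at its end, in the units of the state.
- bot.get_obs(): the state, without advancing time (a new reading comes with each control period).
- bot.grab_frame(name): name is "scene" or "top" or "wrist"; returns (picture, depth): 400x640x3 uint8, blue, green, red; 400x640 float32, m along the optical axis (not along the pixel's ray), 0 where there is no reading.
- bot.camera_model(name): a dict with "mtx" (3x3 intrinsics, pixels), "k1" (the pictures are not rectified: a ray, as slopes to the right and down, at radius r is drawn at 1 + k1 r^2 times it, then the intrinsics apply), "R" (3x3) and "t" (3): a world point X has camera coordinates R X + t. Camera axes: x right, y down, z forward; pixel columns grow to the right and rows downward; lengths in m; the calibration is good to about 2 mm. A picture is of the moment at which its call begins: read the wrist's pose just before it. camera_model takes no time and is no camera call; for the wrist camera it gives the pose at the moment of the call.
- bot.close_job(): hands the job in; it is judged then, once.
The state is a dict: "clock": time; "joint_pos": joint angles; "qvel": joint speeds; "tau": joint torques, N m; "tool_pos": TCP position; "tcp_rot": TCP orientation; "ft_force": force on the tool from outside, world axes, zero at the start; "wrist_torque": the same for the moment, N m; "opening": finger opening in m; "finger_force": force on a finger pad.
Only numpy, scipy, OpenCV 4.12 (cv2) and the standard library are available. Lean on these libraries where they do the work, as an engineer would, in place of code of your own. Each camera call takes 0.05 s, during which the arm holds its last target. There are 200 camera calls.

### The job

On the small grey crimping press, turn the stop knob on top until its pointer lines up with the raised mark on the dial plate around it. Then swing the lever of the lock ring beneath the knob clockwise (seen from above) all the way to its stop, so that the ring is tight, and leave the knob on the mark.

Things in the scene. Friction and masses are not known exactly. Their poses are not given: they have to be found in the camera images.
- knob_top (a point): Top centre of the stop knob, on its vertical axis, 217 mm up, on the head of a grey C-frame press. Grip: upright black bar 42 x 12 x 30 mm, flat sides free, on a 48 mm disc (disc top 29 mm below this point). x points along the bar to the pointer, a nose with a white line; z up. Starts 28-80 deg clockwise of the mark, stays where left, 0.05 N m. Not the plain knob on the grey box nearby.
- dial: Fixed dark steel dial plate, 100 mm diameter, 7 mm thick, under the lock ring on the press head, centred on the knob's axis. Origin: centre of its underside, 155 mm above the table. x points to its one raised white mark (15 x 5 mm, 33 to 48 mm from the axis), z up. The mark's direction differs each time.
- lever_grip (a point): On the centre line of the upright round black post (14 mm diameter, free all round from 174 to 212 mm above the table) at the end of the lock ring's flat steel lever; this point is 14 mm below its top. It swings level round the knob's axis, 85 mm from it. x points outward along the lever, z up. The ring itself, under the knob, is 60 mm wide, 14 mm high.
- lock_ring (a joint): Turn of the lock ring with its lever, rad, growing clockwise seen from above (tightening). 0 is fully loose, 1.25 is the fixed stop where it is tight. Starts loose at 0 to 0.3; light friction (0.12 N m, 1.4 N at the post); stays where it is left; turns independently of the knob.

How it is judged:
By the outcome, as a careful person would: the job done as asked, in the order asked, and still so for the second after the job is handed in, with the robot touching nothing.
It also fails if it takes over 48 s, if anything falls off the work surface, if the arm or the gripper's body presses on something with over 40 N, if the wrist force passes 120 N, or if a joint passes its speed limit or range.

## Working session

There is one attempt and no reset: what is moved stays moved. The work goes in short steps, Python scripts to look and compute and a tool call to move; the robot and the scene stay as the last step left them, time stands still between calls to the robot, and variables do not carry over. Pictures are saved under pics/ and viewed, at most 10 in all, crops included, and the job is handed in when it is done.

Besides the shell and the picture viewer there is one more tool, called as name(argument=value, ...) on one line, values as JSON. jog_arm: Moves the arm, as the interface text tells. Its arguments: {"type":"object","properties":{"moves":{"type":"string"}},"required":["moves"]}

```bash
mkdir -p pics; cat > h.py <<'E'
import numpy as np, cv2
from bench import bot
def grab(n):
    m=bot.camera_model(n); im,d=bot.grab_frame(n); return m,im,d
def ray(m,u,v):
    K=np.array(m["mtx"]); p=np.array([[[u,v]]],float)
    q=cv2.undistortPoints(p,K,np.array([m["k1"],0,0,0,0.]))[0,0]
    R=np.array(m["R"]);t=np.array(m["t"]); return -R.T@t, R.T@np.array([q[0],q[1],1])
def at_z(m,u,v,z):
    c,r=ray(m,u,v); return c+r*(z-c[2])/r[2]
def at_d(m,u,v,d):
    c,r=ray(m,u,v); return c+r*d
def proj(m,X):
    R=np.array(m["R"]);c=cv2.Rodrigues(R)[0]
    return cv2.projectPoints(np.array(X,float).reshape(-1,1,3),c,np.array(m["t"],float),np.array(m["mtx"]),np.array([m["k1"],0,0,0,0.]))[0][:,0]
E
python3 - <<'E'
from h import *
import pickle
o=bot.get_obs(); print(o["clock"],o["tool_pos"],o["tcp_rot"],o["opening"])
D={}
for n in("scene","top","wrist"):
    D[n]=grab(n); m=D[n][0]; print(n,-np.array(m["R"]).T@m["t"],np.array(m["mtx"])[0,0],m["k1"])
pickle.dump(D,open("d0.pkl","wb"))
cv2.imwrite("pics/a.png",np.vstack([cv2.resize(np.hstack([D["scene"][1],D["top"][1]]),(800,250)),cv2.resize(D["wrist"][1],(800,500))[:350]]))
cv2.imwrite("pics/top.png",D["top"][1])
E
```

```text
0.0 [0.14524556 0.55567816 0.23036747] [[-9.67453009e-01  2.53049719e-01 -7.17646512e-04]
 [ 2.53050649e-01  9.67451145e-01 -1.91065804e-03]
 [ 2.10796458e-04 -2.03007279e-03 -9.99997917e-01]] 0.08577540524238032
scene [1.15478468 0.46895429 0.71863957] 440.91050888389856 -0.025998346655038116
top [0.32842791 0.04240884 1.22821085] 463.2498073527212 -0.025013067650245312
wrist [0.07065199 0.57682726 0.37229697] 321.54460710578195 0.02002816282270723
```

View pics/a.png

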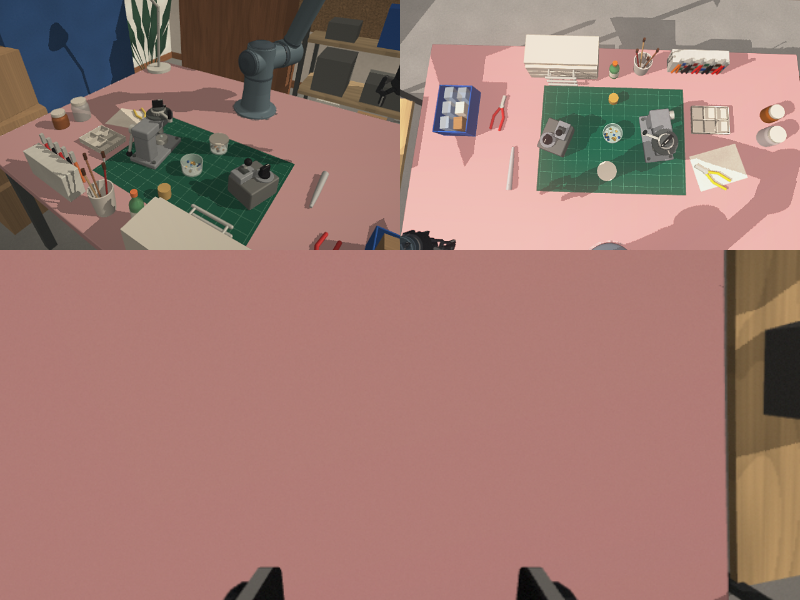

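View pics/top.png

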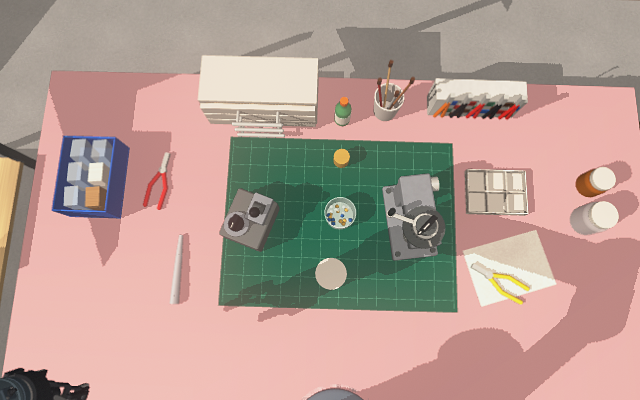

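The top view shows the press at about (425,225), with the knob and dial at (427,226) and a lever pointing to (392,212). The decoy box is at (245,218). Next I'll crop both views around the press.

```bash
python3 - <<'E'
from h import *
import pickle
D=pickle.load(open("d0.pkl","rb"))
m,im,d=D["top"]
a=cv2.resize(im[195:260,380:460],(800,650),interpolation=cv2.INTER_CUBIC)[:600]
c=at_z(m,427,226,.217); print("knob",c, d[226,427],at_d(m,427,226,d[226,427]))
ms,ims,ds=D["scene"]
p=proj(ms,[c])[0]; print(p, at_d(ms,*p,ds[int(p[1]),int(p[0])]))
x,y=p.astype(int)
b=cv2.resize(ims[y-40:y+50,x-60:x+60],(800,600),interpolation=cv2.INTER_CUBIC); 
cv2.imwrite("pics/b.png",np.vstack([cv2.resize(a,(640,480))[:300], cv2.resize(b,(640,480))[:300]])) 
cv2.imwrite("pics/b.png",np.hstack([cv2.resize(a,(400,300)),cv2.resize(b,(400,300))]))
E
```

```text
knob [ 0.48786444 -0.18753964  0.217     ] 1.0177121 [ 0.48725623 -0.18666244  0.22085754]
[254.8020971  158.76877036] [ 0.19754293 -0.4733224  -0.00137208]
```

View pics/b.png

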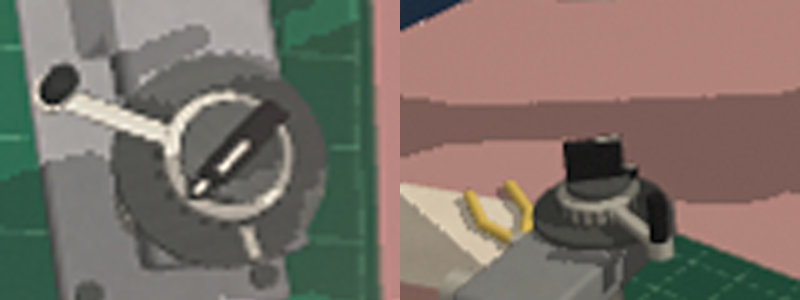

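The left crop (top view, 5x) shows the bar's nose pointing down-left, the mark at about 66° counterclockwise of it, and the lever post up-left. The press is at about (0.488, -0.187). I'm moving the wrist camera above it.

jog_arm(moves="0.0854 0 0 -0.03 0 0 0; 0.0854 -0.0367 -0.042 -0.03 0 0 0; 0.0854 -0.0367 -0.042 0 0 0 0; 0.0854 -0.0367 -0.042 0 0 0 0; 0.0854 -0.0367 -0.042 0 0 0 0; 0.0854 -0.0367 -0.042 0 0 0 0; 0.0854 -0.0367 -0.042 0 0 0 0; 0.0854 -0.0367 -0.042 0 0 0 0; 0.0854 -0.0367 -0.042 0 0 0 0; 0.0854 -0.0367 -0.042 0 0 0 0; 0.0854 -0.0367 -0.042 0 0 0 0; 0.0854 -0.0367 -0.042 0 0 0 0; 0.0854 -0.0367 -0.042 0 0 0 0; 0.0854 -0.0367 -0.042 0 0 0 0; 0.0854 -0.0367 -0.042 0 0 0 0; 0.0854 -0.0367 -0.042 0 0 0 0; 0.0854 -0.0367 -0.042 0 0 0 0; 0.05 0 0 0 0 0 0.175; 0.05 0 0 0 0 0 0.175; 0.05 0 0 0 0 0 0.175")

```text
clock: 2.65
tool_pos: [0.543, -0.2419, 0.2902]
tcp_rot: [[-0.706, 0.708, -0.001], [0.708, 0.706, 0.001], [0.001, -0.0, -1.0]]
ft_force: [-0.2, 0.8, 0.4]
opening: 0.0501
finger_force: 0.0
```

jog_arm(moves="0.05 0 0 0 0 0 0; 0.05 0 0 0 0 0 0")

```text
clock: 2.9
tool_pos: [0.5431, -0.2416, 0.2907]
tcp_rot: [[-0.712, 0.702, -0.0], [0.702, 0.712, 0.0], [0.001, -0.0, -1.0]]
ft_force: [0.7, -0.4, 0.5]
opening: 0.0501
finger_force: 0.0
```

```bash
python3 - <<'E'
from h import *
import pickle
o=bot.get_obs(); print(o["clock"],o["tool_pos"],o["tcp_rot"],o["opening"],o["ft_force"])
D=grab("wrist"); pickle.dump(D,open("d1.pkl","wb"))
m=D[0]; print(proj(m,[[.488,-.187,.217]]))
cv2.imwrite("pics/c.png",D[1])
E
```

```text
2.9 [ 0.54312489 -0.24160703  0.29066353] [[-7.12137656e-01  7.02039749e-01 -3.85758372e-04]
 [ 7.02039672e-01  7.12137760e-01  3.30280612e-04]
 [ 5.06583222e-04 -3.56124202e-05 -9.99999871e-01]] 0.050091588666840964 [ 0.74986643 -0.393271    0.4907264 ]
[[318.00213714  91.56806517]]
```

View pics/c.png

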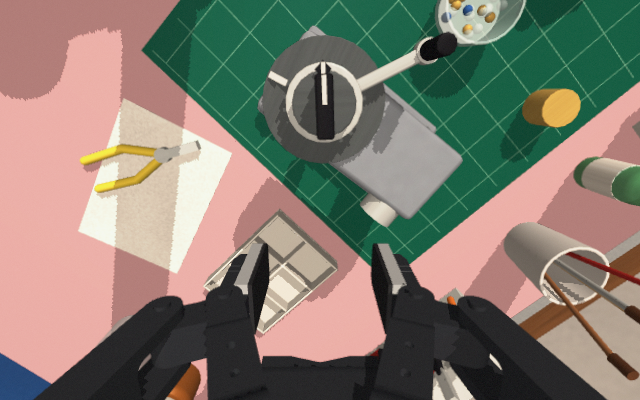

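The wrist view shows the bar from (323,65) to (325,137) with its nose up, the mark at (278,78), the ring centre at about (324,102), and the post top at (445,44). I'll use depth to measure these.

```bash
cat >> h.py <<'E'
def cloud(D):
    m,im,d=D; v,u=np.mgrid[0:400,0:640]
    K=np.array(m["mtx"]); p=np.stack([u.ravel(),v.ravel()],1).astype(float)[:,None]
    q=cv2.undistortPoints(p,K,np.array([m["k1"],0,0,0,0.]))[:,0]
    R=np.array(m["R"]);t=np.array(m["t"])
    C=np.c_[q,np.ones(len(q))]*d.ravel()[:,None]
    return ((C-t)@R).reshape(400,640,3)
def measure(D,c0=(.488,-.187)):
    P=cloud(D); im=D[1]; ok=D[2]>0; z=P[...,2]; r=np.hypot(P[...,0]-c0[0],P[...,1]-c0[1]); b=im.min(2)
    top=ok&(z>.208)&(z<.225)&(r<.035)
    q=P[top]; (cx,cy),(w,h),a=cv2.minAreaRect((q[:,:2]*1000).astype(np.float32))
    print("bar top: z",np.median(q[:,2]),"mean",q.mean(0),"rect",cx,cy,w,h,a,len(q))
    e=np.linalg.eigh(np.cov(q[:,:2].T))[1][:,1]; print(" axis deg",np.degrees(np.arctan2(e[1],e[0])))
    dial=ok&(z>.150)&(z<.170)&(r<.06); q=P[dial]; print("dial z",np.median(q[:,2]))
    (cx,cy),R=cv2.minEnclosingCircle((q[:,:2]*1000).astype(np.float32)); print(" circ",cx,cy,R)
    mk=dial&(b>130)&(r>.031)&(r<.052); q=P[mk]
    if len(q): print("mark",q.mean(0),np.ptp(q,axis=0),len(q))
    po=ok&(z>.195)&(z<.222)&(r>.07)&(r<.1); q=P[po]
    if len(q): print("post",q.mean(0),np.ptp(q,axis=0),q[:,2].max(),len(q))
    return P,top,dial,mk,po
E
python3 - <<'E'
from h import *
import pickle
D1=pickle.load(open("d1.pkl","rb")); P,top,dial,mk,po=measure(D1)
im=D1[1].copy(); im[top]=(0,0,255); im[mk]=(255,0,0); im[po]=(0,255,255)
print(im[0,0]); 
for n,M in(("top",top),("mk",mk),("po",po)):
    v,u=np.nonzero(M); print(n,u.min(),u.max(),v.min(),v.max()) if len(u) else 0
g=D1[1].min(2)
for u,v in((323,66),(325,136),(278,78),(445,44),(440,36)): print(u,v,P[v,u],g[v,u])
# two-view check of heights: wrist depth point projected in top image
D0=pickle.load(open("d0.pkl","rb"))
print("post/mark/knob in top px",proj(D0["top"][0],[P[44,445],P[78,278],P[100,324]]))
E
```

```text
bar top: z 0.21618705363481422 mean [ 0.49709746 -0.19043648  0.2161688 ] rect 497.6321105957031 -190.88372802734375 11.962889671325684 41.815147399902344 47.59871292114258 1204
 axis deg 137.55703977286194
dial z 0.1612344394259438
 circ 497.2362976074219 -190.16802978515625 55.331783294677734
mark [ 0.4562217  -0.18995537  0.15914052] [0.06918036 0.07211707 0.01648611] 182
post [ 0.52343677 -0.11155746  0.20853111] [0.0134091  0.01328508 0.01799062] 0.21314876629201454 561
[120 124 175]
top 314 333 73 139
mk 259 362 31 104
po 428 456 31 58
323 66 [ 0.47843244 -0.17288398  0.1927134 ] 220
325 136 [ 0.51123878 -0.20341506  0.21687962] 31
278 78 [ 0.45880024 -0.20255847  0.16465234] 219
445 44 [ 0.52384361 -0.11061468  0.21046776] 30
440 36 [ 0.51802685 -0.11009576  0.21060749] 27
post/mark/knob in top px [[391.73714669 209.53615643]
 [428.63375596 242.05807116]
 [427.05239446 223.12131076]]
```

```bash
cat >> h.py <<'E'
def mark(D,c,rng=(.034,.047)):
    P=cloud(D); r=np.hypot(P[...,0]-c[0],P[...,1]-c[1]); z=P[...,2]
    M=((D[2]>0)&(D[1].min(2)>150)&(r>rng[0])&(r<rng[1])&(z>.158)&(z<.17)).astype(np.uint8)
    n,L,S,C=cv2.connectedComponentsWithStats(M)
    for i in range(1,n):
        if S[i,4]>20:
            q=P[L==i]; a=q.mean(0); print("comp",S[i],a,"dir deg",np.degrees(np.arctan2(a[1]-c[1],a[0]-c[0]))%360)
E
python3 - <<'E'
from h import *
import pickle
D1=pickle.load(open("d1.pkl","rb")); c=(.4975,-.1906)
mark(D1,c)
print("lever deg",np.degrees(np.arctan2(-.1115-c[1],.5234-c[0])),np.hypot(-.1115-c[1],.5234-c[0]))
o=bot.get_obs(); R=o["tcp_rot"]; print("to knob in tool",R.T@(np.array([*c,.25])-o["tool_pos"]), "tool x deg",np.degrees(np.arctan2(R[1,0],R[0,0])))
E
```

```text
comp [270  72  18  14 119] [ 0.45897333 -0.20270875  0.16415807] dir deg 197.44769247007358
lever deg 71.86981308749908 0.08323232545111303
to knob in tool [0.06831847 0.00426856 0.04079766] tool x deg 135.37675942645052
```

jog_arm(moves="0.045 0.0343 0.0022 0 0 0 -0.039; 0.045 0.034 0.0035 0 0 0 0; 0.045 0 0 0.03 0 0 0; 0.045 0 0 0.03 0 0 0; 0.045 0 0 0 0 0 0; 0.045 0 0 0 0 0 0")

```text
clock: 3.7
tool_pos: [0.4981, -0.1907, 0.2319]
tcp_rot: [[-0.738, 0.675, 0.001], [0.675, 0.738, -0.0], [-0.001, 0.0, -1.0]]
ft_force: [0.1, -0.0, 0.5]
opening: 0.045
finger_force: 0.0
```

jog_arm(moves="0.045 0 0 0.02 0 0 0; 0.045 0 0 0.018 0 0 0; 0.045 0 0 0 0 0 0; 0 0 0 0 0 0 0; 0 0 0 0 0 0 0; 0 0 0 0 0 0 0; 0 0 0 0 0 0 0; 0 0 0 0 0 0 0")

```text
clock: 4.7
tool_pos: [0.4976, -0.1922, 0.1946]
tcp_rot: [[-0.737, 0.676, 0.0], [0.676, 0.737, -0.004], [-0.003, -0.003, -1.0]]
ft_force: [-4.0, -3.0, 4.7]
opening: 0.0108
finger_force: 59.2
```

jog_arm(moves="0 0 0 0 0 0 -0.15; 0 0 0 0 0 0 -0.15; 0 0 0 0 0 0 0")

```text
clock: 5.08
tool_pos: [0.4979, -0.1917, 0.1946]
tcp_rot: [[-0.903, 0.429, 0.001], [0.429, 0.903, -0.003], [-0.002, -0.002, -1.0]]
ft_force: [-3.5, -1.8, 5.7]
opening: 0.0105
finger_force: 59.4
```

jog_arm(moves="0 0 0 0 0 0 -0.15; 0 0 0 0 0 0 -0.15; 0 0 0 0 0 0 -0.15; 0 0 0 0 0 0 -0.15; 0 0 0 0 0 0 -0.145; 0 0 0 0 0 0 0; 0 0 0 0 0 0 0")

```text
clock: 5.95
tool_pos: [0.4979, -0.1903, 0.1946]
tcp_rot: [[-0.955, -0.297, 0.002], [-0.297, 0.955, -0.0], [-0.001, -0.0, -1.0]]
ft_force: [-2.8, 0.6, 7.4]
opening: 0.0107
finger_force: 59.7
```

jog_arm(moves="0.04 0 0 0 0 0 0; 0.04 0 0 0 0 0 0; 0.04 0 0 0 0 0 0; 0.04 0 0 -0.04 0 0 0; 0.04 0 0 -0.06 0 0 0; 0.04 -0.035 0 0 0 0 0; 0.04 -0.035 0 0 0 0 0; 0.04 0 0 0 0 0 0; 0.04 0 0 0 0 0 0")

```text
clock: 7.08
tool_pos: [0.5641, -0.1696, 0.2925]
tcp_rot: [[-0.954, -0.299, -0.001], [-0.299, 0.954, 0.0], [0.001, 0.001, -1.0]]
ft_force: [-0.7, -0.2, 0.1]
opening: 0.0403
finger_force: 0.0
```

```bash
python3 - <<'E'
from h import *
import pickle
o=bot.get_obs(); print(o["clock"],o["tool_pos"],o["ft_force"])
D=grab("wrist"); pickle.dump(D,open("d2.pkl","wb"))
measure(D,(.4975,-.1906)); mark(D,(.4975,-.1906))
cv2.imwrite("pics/d.png",cv2.resize(D[1][:200,200:460],(780,600),interpolation=cv2.INTER_CUBIC))
E
```

```text
7.075 [ 0.56408302 -0.16955524  0.29247314] [-0.66200715 -0.15012237  0.11210867]
bar top: z 0.21617443720938606 mean [ 0.49750602 -0.19015187  0.21613203] rect 497.9910888671875 -189.8999481201172 42.48981475830078 11.489532470703125 17.07086753845215 1202
 axis deg -162.62630718334518
dial z 0.1611008824208773
 circ 500.1676330566406 -189.9601593017578 57.68178176879883
mark [ 0.47363543 -0.1920744   0.16188536] [0.09880019 0.08527936 0.01443219] 218
post [ 0.52371902 -0.11184997  0.20830456] [0.01383498 0.01365439 0.01791744] 0.2129318011310549 399
comp [316  36   7  19 131] [ 0.45879479 -0.20279132  0.16392387] dir deg 197.48331901182306
```

View pics/d.png

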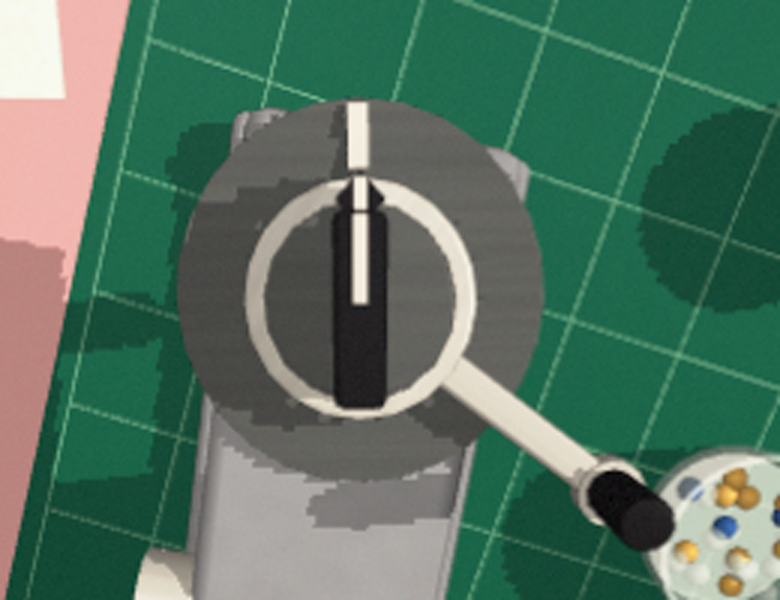

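The bar axis is at 197.4° and the mark at 197.5°, and the picture shows the nose line aligned with the mark. Next is the lever: I'll turn the tool so its x axis runs along the lever and go above the post.

jog_arm(moves="0.04 0.01 0.0346 0 0 0 0; 0.04 0.01 0.0346 0 0 0 0; 0.04 0 0 0 0 0 -0.158; 0.04 0 0 0 0 0 -0.158; 0.04 0 0 0 0 0 -0.158; 0.04 0 0 0 0 0 -0.158; 0.04 0 0 0 0 0 -0.158; 0.04 0 0 0 0 0 -0.158; 0.04 0 0 0.04 0 0 0; 0.04 0 0 0 0 0 0; 0.04 0 0 0 0 0 0")

```text
clock: 8.5
tool_pos: [0.5246, -0.1098, 0.2541]
tcp_rot: [[-0.315, -0.949, 0.001], [-0.949, 0.315, -0.0], [-0.0, -0.001, -1.0]]
ft_force: [0.2, -0.6, -0.2]
opening: 0.0399
finger_force: 0.0
```

jog_arm(moves="0.04 0 0 0.035 0 0 0; 0.04 0 0 0.036 0 0 0; 0.04 0 0 0 0 0 0; 0 0 0 0 0 0 0; 0 0 0 0 0 0 0; 0 0 0 0 0 0 0; 0 0 0 0 0 0 0; 0 0 0 0 0 0 0")

```text
clock: 9.5
tool_pos: [0.5263, -0.1099, 0.1845]
tcp_rot: [[-0.314, -0.949, 0.004], [-0.949, 0.314, -0.001], [-0.0, -0.004, -1.0]]
ft_force: [-0.4, 0.8, 6.6]
opening: 0.0118
finger_force: 58.6
```

jog_arm(moves="0 0.001 -0.0127 0 0 0 0.15; 0 0.001 -0.0127 0 0 0 0.15; 0 0 0 0 0 0 0")

```text
clock: 9.88
tool_pos: [0.5494, -0.1229, 0.1845]
tcp_rot: [[-0.582, -0.813, 0.004], [-0.813, 0.582, -0.003], [0.0, -0.005, -1.0]]
ft_force: [-0.4, -1.6, 7.0]
opening: 0.0123
finger_force: 58.7
```

jog_arm(moves="0 0.001 -0.0127 0 0 0 0.15; 0 0.001 -0.0127 0 0 0 0.15; 0 0.001 -0.0127 0 0 0 0.15; 0 0.001 -0.0127 0 0 0 0.15; 0 0 0 0 0 0 0")

```text
clock: 10.5
tool_pos: [0.5782, -0.1638, 0.1844]
tcp_rot: [[-0.94, -0.342, 0.002], [-0.342, 0.94, -0.005], [-0.0, -0.005, -1.0]]
ft_force: [-4.1, -4.4, 6.8]
opening: 0.0122
finger_force: 58.9
```

jog_arm(moves="0 -0.001 -0.0064 0 0 0 0.075; 0 0 0 0 0 0 0")

```text
clock: 10.75
tool_pos: [0.5798, -0.1694, 0.1844]
tcp_rot: [[-0.963, -0.271, -0.001], [-0.271, 0.963, -0.005], [0.002, -0.005, -1.0]]
ft_force: [-7.3, -4.5, 8.8]
opening: 0.012
finger_force: 59.1
```

jog_arm(moves="0 0 -0.0043 0 0 0 0.05; 0 0 0 0 0 0 0")

```text
clock: 11.0
tool_pos: [0.5807, -0.1733, 0.1843]
tcp_rot: [[-0.975, -0.223, -0.001], [-0.223, 0.975, -0.005], [0.002, -0.005, -1.0]]
ft_force: [-8.9, -4.2, 8.4]
opening: 0.0119
finger_force: 59.1
```

jog_arm(moves="0 0 -0.0043 0 0 0 0.05; 0 0 0 0 0 0 0")

```text
clock: 11.25
tool_pos: [0.581, -0.1746, 0.1842]
tcp_rot: [[-0.984, -0.176, -0.002], [-0.176, 0.984, 0.001], [0.002, 0.001, -1.0]]
ft_force: [-9.6, 3.9, 12.5]
opening: 0.0121
finger_force: 59.4
```

jog_arm(moves="0 0 -0.003 0 0 0 0; 0 0 0 0 0 0 0")

```text
clock: 11.5
tool_pos: [0.581, -0.1747, 0.1842]
tcp_rot: [[-0.984, -0.178, -0.003], [-0.178, 0.984, 0.006], [0.002, 0.006, -1.0]]
ft_force: [-11.6, 10.5, 14.2]
opening: 0.0122
finger_force: 59.8
```

jog_arm(moves="0 0 -0.003 0 0 0 0; 0 0 0 0 0 0 0; 0 0 0 0 0 0 0")

```text
clock: 11.88
tool_pos: [0.5811, -0.1749, 0.1842]
tcp_rot: [[-0.984, -0.179, -0.004], [-0.179, 0.984, 0.011], [0.002, 0.011, -1.0]]
ft_force: [-13.1, 15.9, 17.2]
opening: 0.012
finger_force: 60.3
```

It's hard against the stop: tangential force has risen and the post isn't moving. I'll release, lift off, back away and look.

jog_arm(moves="0.045 0 0 0 0 0 0; 0.045 0 0 0 0 0 0; 0.045 0 0.006 0 0 0 0; 0.045 0 0 0 0 0 0; 0.045 0 0 -0.04 0 0 0; 0.045 0 0 -0.06 0 0 0; 0.045 0 0 0 0 0 0; 0.045 0 0 0 0 0 0")

```text
clock: 12.88
tool_pos: [0.5832, -0.1753, 0.2817]
tcp_rot: [[-0.985, -0.175, 0.001], [-0.175, 0.985, -0.0], [-0.001, -0.0, -1.0]]
ft_force: [-0.0, -0.3, 0.2]
opening: 0.0453
finger_force: 0.0
```

```bash
python3 - <<'E'
from h import *
o=bot.get_obs(); print(o["clock"],o["tool_pos"],o["ft_force"])
D=grab("wrist")
measure(D,(.4977,-.1902)); mark(D,(.4977,-.1902))
cv2.imwrite("pics/e.png",D[1])
E
```

```text
12.875 [ 0.58321858 -0.17534873  0.28173143] [-0.00313629 -0.31195394  0.17320986]
bar top: z 0.21616429464516687 mean [ 0.49754971 -0.19021092  0.21609508] rect 498.1887512207031 -190.0066680908203 42.051536560058594 11.990793228149414 17.23644256591797 1445
 axis deg -162.7794602929715
dial z 0.16113582037076238
 circ 500.2318115234375 -189.99061584472656 57.77251434326172
mark [ 0.48767931 -0.18667472  0.16067234] [0.09932942 0.05876081 0.01448743] 333
post [ 0.57876516 -0.17442887  0.20859737] [0.01367391 0.0136015  0.01779708] 0.2128178924622694 387
comp [307   7  10  21 144] [ 0.458937   -0.2028492   0.16413186] dir deg 198.0726153470615
```

View pics/e.png

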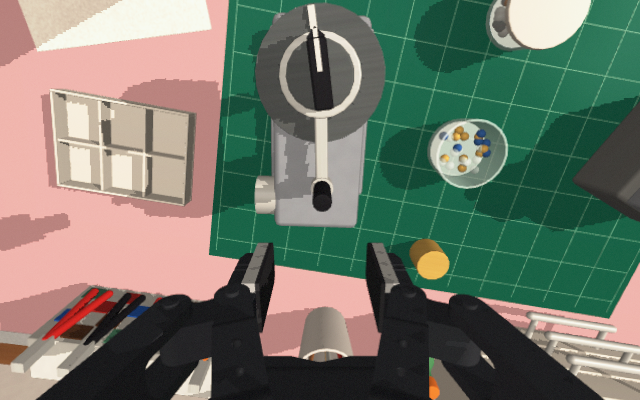

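The knob is still on the mark (bar at 197.2°, mark at about 197.5–198°). The lever is at its stop at about 11°, the same place where it stopped under load. The gripper is clear, so I'm handing in.

```bash
python3 -c "
from bench import bot
print(bot.close_job())"
```

```text
the job is handed in; nothing more can be done
None
```

I turned the knob to within about 1° of the mark, swung the lock-ring lever clockwise to its hard stop, and handed the job in at about 13 s with the gripper clear of everything; the judge's verdict was not shown.

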